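Shut the dust extractor and rake its filter

ROBOT

A 6-joint arm with a two-finger parallel gripper is mounted at the origin on the work surface. World frame = base frame: x ahead of the robot, y to its left, z up, the work surface at z = 0. Lengths are in m, angles in rad, forces in N, time in s.
With the tool pointing down it reaches from about 0.275 to 0.725 m from the base axis. Payload 15.9 kg.
Tool frame: the origin (TCP) lies midway between the tips of the shut fingers; the grasp point (between the pads) lies 19 mm behind it; z points along the fingers, y is the line along which they close (so a half turn about z gives the same grasp; the last joint's range is limited). The gripper opens to 85 mm and grips with 20 to 120 N. Pads are 22 mm wide; open, the fingers measure 114 mm over their backs; the gripper's body (76 mm by 85 mm) begins 54 mm behind the grasp point. The pads swing forward as they close: fully open they stand 13 mm farther back than shut.
Start: joints at [-1.101, 0.213, -0.034, 1.323, 0, 1.571], TCP at [0.226, -0.446, 0.231] pointing down, gripper open.
Joint ranges: [-2.98, 2.98], [-0.74, 1.72], [-1.14, 1.35], [-2.1, 2.04], [-1.57, 1.44], [-3.14, 3.14]. Speed limits (rad/s): [1.89, 1.89, 2.39, 2.57, 3.14, 3.14].

INTERFACE

Orientations are given as a unit quaternion [w, x, y, z].
In Python, from workcell import env gives the robot as it stands. The module is installed in compiled form; this text tells all that it offers. Calls block until the motion is done:
- env.move_to(position, orientation): joint-space move of the TCP to a pose.
- env.movel(position, orientation=None, velocity=0.15): straight line of the TCP; orientation=None keeps the orientation; velocity is the mean speed in m/s.
- env.movej(angles): joint-space move.
- env.move_gripper(opening): finger opening in m; the grip force is fixed at half the most; returns when the fingers have stopped.
- env.wait(seconds).
- env.ik(position, orientation): joint angles nearest the present ones, or None.
- env.camera(name): name is "scene" or "top"; returns a dict with "color" (384x512x3 uint8, red, green, blue), "range_z" (384x512 float32, m along the optical axis (not along the pixel's ray), 0 where there is no reading), "intrinsics" (3x3 intrinsics, pixels), "R" (3x3) and "t" (3): a world point X has camera coordinates R X + t. Camera axes: x right, y down, z forward; pixel columns grow to the right and rows downward; lengths in m; the calibration is good to about 2 mm. A picture is of the moment at which its call begins.
A pose or a line that the arm cannot do raises env.PlanningError and nothing moves.
- env.job_done(): hands the job in; it is judged then, once.
Trained networks look in the newest picture that a camera, given by its name, has taken for a name from the list of things; names that differ only in an ending like _2 or _b are one class to them, and where a whole thing is asked for, a point or a joint stands for the part that bears it (a point fixed in the world has none). Each returns a list of dicts, best first, with "confidence" (0 to 1); they miss things now and then, are a little off and sometimes report something else, mostly with a low value. They report only what shows in the picture. A call takes as long as a camera call.
- env.look_for(thing, camera): "centre" ([x, y, z] in m, in the coordinates of the camera as it stood for that picture, good to about 4 mm: the middle of the surface that is visible of it).
Readings, each from a call of its own:
- env.read_time_s(): time.
- env.read_q(): joint angles.
- env.read_dq(): joint speeds.
- env.read_tau(): joint torques, N m.
- env.read_ee_pos(): TCP position.
- env.read_ee_rot(): TCP orientation.
- env.read_contact_force(): force on the tool from outside, world axes, zero at the start.
- env.read_ft_torque(): the same for the moment, N m.
- env.read_opening(): finger opening in m.
- env.read_grip_force(): force on a finger pad.
Only numpy, scipy, OpenCV 4.12 (cv2) and the standard library are available. Lean on these libraries where they do the work, as an engineer would, in place of code of your own. Each camera call takes 0.05 s, during which the arm holds its last target. There are 200 camera calls.

TASK

Someone left the bench dust extractor open. Press its yellow lid down until the catch snaps and the lid is fully shut, then clean the filter with a full stroke of the red rake knob on its front: pull the knob all the way out to its stop and push it fully home again, the lid staying shut. Leave the spray bottle, the stone offcut and the trowel where they are.

Things in the scene. Friction and masses are not known exactly. Their poses are not given: they have to be found in the camera images.
- extractor: Bench dust extractor, grey box with black motor housing at its back, fixed to the bench: 220 deep (x), 270 wide (y). Origin: centre of its underside, on the bench; own -x is its front (about towards the robot), z up. Front face: upright plane x = -110 mm, up to z = 184 mm. Motor housing at x = 55 to 110 mm, 198 high, its fixed handle up to 231 mm; hose spigot behind, to x = 155 mm.
- lid (a joint): Lid's opening angle: 0 = fully shut, positive = front edge up, end stop 1.1 rad. Yellow lid, 175 mm from hinge to front edge, 274 wide, 16 thick; top at 202 mm when shut. A stiff hinge holds it at any angle. A sprung catch at the front stops it about 0.08 rad before shut (edge 14 mm high); about 9 N down on the front edge carries it past, it snaps to 0 and stays.
- lid_hinge (a point): On the lid's hinge axis (level, along the extractor's y), mid-width: 50 mm behind the extractor's origin (+x), 186 mm up; fixed when the lid swings. The point's frame turns with the lid: -x runs along the lid to the front edge, z is the outward normal; the lid's outer face lies 16 mm out along z.
- lid_edge (a point): On the lid: middle of its top front edge, 175 mm from the hinge along the lid's -x, 16 mm along its z. A black lip, 80 wide and 9 thick, its upper face 5 mm below the lid's, sticks out 4 mm farther.
- rake (a joint): How far the red rake knob is pulled out: 0 = fully home (as it starts, against a stop), 0.060 m = out at its stop. It slides level, straight out of the front face (extractor's -x). A sprung detent holds it home: about 9 N to pull it off, 12 N to push it over the last 10 mm, 3 N of rubbing between; it stays where it is left.
- knob_grip (a point): Centre of the red round knob: diameter 40, 26 long (axis along extractor x), on a 12 mm rod. Home: 30 mm before the front face, mid-width, 85 mm up. The shut lid's lip overhangs it (to x = -129 mm, 188 mm up), so a hand straight from above does not fit: pinch its two sides, fingers closing along extractor y, tool leaning 25 to 45 degrees with the hand towards the robot.
- spray_bottle: Bystander: grey spray bottle with a black trigger head, diameter 86, 227 mm high, standing; head 102 mm long along its x. Origin under its centre.
- stone: Bystander: pale moulded stone offcut 130 (x) by 85 (y) by 70 mm high. Origin under its centre.
- trowel: Bystander: flat trowel lying on the bench, 270 mm long: steel blade 140 by 75 by 4 mm along its +x, wooden handle to -x, 28 mm thick. Origin where blade meets neck, on the bench.

How it is judged:
On the way, in this order (a step that is already met when the one before it is completed fails the run):
1. the lid is pressed past its catch, fully shut (value of joint lid below 0.02 rad), for 0.2 s.
2. with the lid shut, the rake knob is pulled out to its stop (value of joint rake above 0.056 m and value of joint lid below 0.02 rad), for 0.1 s.
At the end, for the whole second after the job is handed in: The lid is snapped shut (within 0.02 rad), the rake knob is fully home (within 3 mm) and still, after a full stroke out to within 4 mm of its stop; bystanders not moved more than 20 mm or tipped (value of joint lid below 0.02 rad and value of joint rake below 0.003 m and velocity of joint rake below 0.01 m/s); the robot touches nothing.
It fails at once if the spray bottle is shifted more than 20 mm or tipped (distance of spray_bottle from where it was at the start of the episode above 0.02 m or angle between spray_bottle's own z axis and vertical above 0.3 rad).
It fails at once if the stone offcut is shifted more than 20 mm or tipped (distance of stone from where it was at the start of the episode above 0.02 m or angle between stone's own z axis and vertical above 0.3 rad).
It fails at once if the trowel is shifted more than 20 mm (distance of trowel from where it was at the start of the episode above 0.02 m).
It also fails if it takes over 51 s, if anything falls off the work surface, if the arm or the gripper's body presses on something with over 40 N, if the wrist force passes 120 N, or if a joint passes its speed limit or range.

## Working session

There is one attempt and no reset: what is moved stays moved. The work goes in short steps, each a Python script; the robot and the scene stay as the last script left them, time stands still between calls to the robot, and variables do not carry over. Pictures are saved under pics/ and viewed, at most 10 in all, crops included, and the job is handed in when it is done.

```bash
mkdir -p pics
cat > h.py <<'E'
from workcell import env
import numpy as np, cv2
def snap(cam,fn=None):
    d=env.camera(cam)
    if fn: cv2.imwrite('pics/'+fn,cv2.cvtColor(d['color'],cv2.COLOR_RGB2BGR))
    return d
def w(d,c): return d['R'].T@(np.array(c)-d['t'])
def cloud(d):
    z=d['range_z'];v,u=np.indices(z.shape);K=d['intrinsics']
    c=np.stack([(u-K[0,2])/K[0,0]*z,(v-K[1,2])/K[1,1]*z,z],-1)
    return (c-d['t'])@d['R']
E
python3 - <<'E'
from h import *
np.set_printoptions(precision=4,suppress=True)
D={}
for c in('scene','top'):
    d=snap(c,c+'0.png');D[c]=cloud(d).astype(np.float32);D[c+'c']=d['color']
    print(c,'campos',-d['R'].T@d['t'])
    for t in('extractor','lid','lid_edge','knob_grip','spray_bottle','stone','trowel'):
        for r in env.look_for(t,c)[:2]:
            p=w(d,r['centre']);q=d['intrinsics']@np.array(r['centre']);print(t,round(r['confidence'],2),p,(q/q[2])[:2])
np.savez('d0.npz',**D)
print(env.read_ee_rot(),env.read_time_s())
E
python3 -c "
import cv2,numpy as np
"
```

```text
scene campos [1.0933 0.6697 1.0637]
extractor 0.97 [ 0.7438 -0.0613  0.1972] [179.5806 180.0535]
lid 0.9 [ 0.7232 -0.107   0.2648] [172.9284 148.8181]
spray_bottle 0.85 [0.6603 0.1723 0.1433] [261.1024 230.3933]
stone 0.7 [ 0.7463 -0.4225  0.0745] [122.1378 143.0192]
trowel 0.53 [ 0.4097 -0.3013  0.0123] [227.6147 131.4842]
trowel 0.49 [ 0.7252 -0.1096  0.2657] [171.6816 148.3873]
top campos [0.3697 0.0394 1.2754]
extractor 0.8 [ 0.6978 -0.1244  0.1989] [324.6235 144.2148]
extractor 0.68 [ 0.7091 -0.1252  0.2861] [330.1022 129.4327]
lid 0.8 [ 0.7094 -0.1227  0.285 ] [329.0427 129.4684]
lid_edge 0.88 [ 0.7057 -0.1249  0.2867] [330.059  130.6639]
knob_grip 0.64 [ 0.5898 -0.1282  0.0965] [321.273  191.1122]
knob_grip 0.49 [ 0.6984 -0.1247  0.1984] [324.6995 144.0544]
spray_bottle 0.78 [0.6261 0.1476 0.1601] [223.2361 172.8635]
stone 0.73 [ 0.7027 -0.386   0.0643] [406.1562 156.5674]
stone 0.64 [ 0.5015 -0.3443  0.0039] [388.8587 225.9954]
trowel 0.91 [ 0.4988 -0.3466  0.0062] [389.9117 226.8242]
[-0.      0.9725  0.2327  0.    ] 0.8
```

View pics/scene0.png

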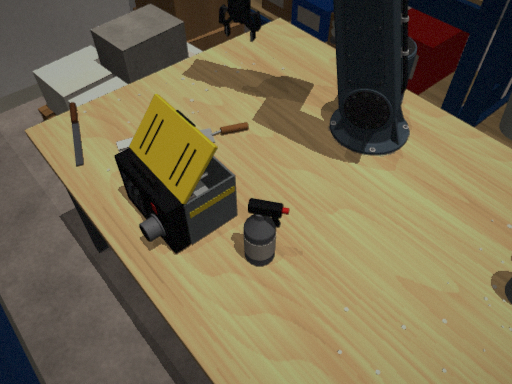

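View pics/top0.png

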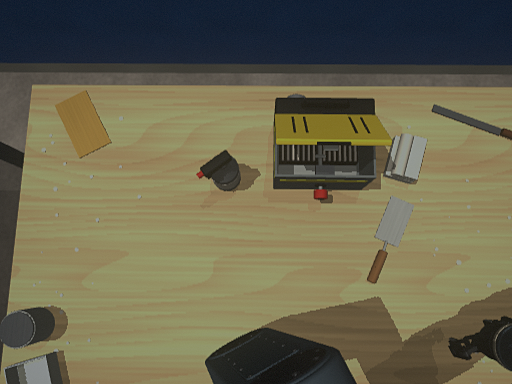

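The scene view shows the open yellow lid (about 170,148) and the bottle (260,230). The top view shows the extractor (325,145) with its red knob at (321,193), the stone at (406,157) and the trowel at (390,230). Next I fit the extractor's yaw, its origin and the lid angle from the point clouds.

Run:
```python
import numpy as np,cv2
np.set_printoptions(precision=4,suppress=True)
D=np.load('d0.npz')
for c in('top','scene'):
    P=D[c];h=cv2.cvtColor(D[c+'c'],cv2.COLOR_RGB2HSV).astype(int)
    box=(P[...,0]>.5)&(P[...,0]<.95)&(abs(P[...,1]+.12)<.2)&(P[...,2]>.03)
    y=box&(h[...,0]>20)&(h[...,0]<34)&(h[...,1]>150)&(h[...,2]>60)&(P[...,2]>.205)
    q=P[y].astype(float);m=q.mean(0)
    for _ in range(3):
        u,s,vt=np.linalg.svd(q-m,full_matrices=False);n=vt[2]*np.sign(vt[2][2]);r=(q-m)@n;q=q[abs(r)<.006];m=q.mean(0)
    print(c,'lid',len(q),m,'n',n,'tilt',np.arccos(n[2]),'az',np.arctan2(n[1],n[0]),'min',q.min(0),'max',q.max(0))
    r=box&((h[...,0]<6)|(h[...,0]>174))&(h[...,1]>150)&(h[...,2]>60)&(P[...,2]<.15)
    q=P[r]
    if len(q):print('red',len(q),q.mean(0),q.min(0),q.max(0))
    # body rim points z 0.17-0.19
    b=P[box&(P[...,2]>.178)&(P[...,2]<.19)]
    if len(b):
        rc=cv2.minAreaRect(b[:,:2].astype(np.float32)*1000);print('rim',len(b),rc,cv2.boxPoints(rc))
    b=P[box&(P[...,2]>.193)&(P[...,2]<.203)]
    if len(b):
        rc=cv2.minAreaRect(b[:,:2].astype(np.float32)*1000);print('motor',len(b),rc)
    # front rim line: per y-bin min x of rim
    b=P[box&(P[...,2]>.178)&(P[...,2]<.19)]
    ys=np.arange(-.25,.01,.01);L=[(yy,b[abs(b[:,1]-yy)<.005][:,0].min()) for yy in ys if (abs(b[:,1]-yy)<.005).any()]
    print(np.array(L).T)
```

```text
top lid 2806 [ 0.7152 -0.1251  0.2785] n [ 0.7485 -0.0021  0.6631] tilt 0.8458379259156794 az -0.0027829477366867563 min [ 0.6643 -0.2609  0.205 ] max [0.7803 0.0103 0.3315]
red 111 [ 0.582  -0.1236  0.1013] [ 0.5709 -0.1416  0.0835] [ 0.5956 -0.1072  0.11  ]
rim 600 ((719.758056640625, -126.99114990234375), (213.6580352783203, 269.7732849121094), 0.002892858814448118) [[ 612.9222    7.8901]
 [ 612.9359 -261.8832]
 [ 826.5939 -261.8724]
 [ 826.5803    7.9009]]
motor 1409 ((806.9910888671875, -126.4111328125), (52.380916595458984, 268.97808837890625), 0.30735594034194946)
[[-0.25   -0.24   -0.23   -0.22   -0.21   -0.2    -0.19   -0.18   -0.17
  -0.16   -0.15   -0.14   -0.13   -0.12   -0.11   -0.1    -0.09   -0.08
  -0.07   -0.06   -0.05   -0.04   -0.03   -0.02   -0.01    0.    ]
 [ 0.6132  0.6129  0.6135  0.6129  0.6134  0.6133  0.6135  0.6141  0.6131
   0.6133  0.614   0.6145  0.6142  0.6138  0.6141  0.6134  0.6133  0.6138
   0.6129  0.6144  0.614   0.6141  0.6141  0.6143  0.6137  0.6137]]
scene lid 4490 [ 0.722  -0.1139  0.2694] n [ 0.7548 -0.0014  0.656 ] tilt 0.8553349842725191 az
[... 206 characters left out ...]
742188), (266.9770202636719, 221.36856079101562), 89.70792388916016) [[ 612.0266 -253.4909]
 [ 833.3923 -254.6193]
 [ 834.7532   12.3542]
 [ 613.3875   13.4827]]
motor 1387 ((802.439697265625, -122.57928466796875), (73.5395736694336, 276.2945251464844), 2.4592323303222656)
[[-0.25   -0.24   -0.23   -0.22   -0.21   -0.2    -0.19   -0.18   -0.17
  -0.16   -0.15   -0.14   -0.13   -0.12   -0.11   -0.1    -0.09   -0.08
  -0.07   -0.06   -0.05   -0.04   -0.03   -0.02   -0.01    0.    ]
 [ 0.8326  0.8319  0.8328  0.8323  0.832   0.8329  0.8326  0.8328  0.8329
   0.8326  0.833   0.833   0.8334  0.8332  0.8328  0.833   0.614   0.6131
   0.6136  0.6136  0.6149  0.6131  0.6136  0.6134  0.6152  0.6141]]
```

```bash
cat >> h.py <<'E'
H=np.array([.773,-.125,.186])
def ori(a): # hand leaning towards robot by a (rad); fingers close along world y
    c,s=np.cos(-a/2),np.sin(-a/2)   # Ry(-a) * (0,1,0,0)
    return [0,float(c),0,float(-s)]
def face(th,r,off=0): # point on outer lid face
    return H+np.array([-r*np.cos(th)+(.016+off)*np.sin(th),0,r*np.sin(th)+(.016+off)*np.cos(th)])
E
python3 - <<'E'
from h import *
from scipy.spatial.transform import Rotation as R
for a in(0,.2,.35,.6):
    o=ori(a);print(a,R.from_quat([o[1],o[2],o[3],o[0]]).as_matrix()[:,2].round(3))
    for th,off in((.85,.06),(.85,0),(.5,0),(.2,0),(0,-.004)):
        p=face(th,.165,off)+[.011,0,0];q=env.ik(p,o);print(th,p.round(3),None if q is None else np.round(q,2))
print(env.ik([.45,-.2,.4],ori(0)))
for x in(.597,.537,.45):
    q=env.ik([x,-.124,.065],ori(.6));print(x,q)
E
```

```text
0 [ 0. -0. -1.]
0.85 [ 0.732 -0.125  0.36 ] None
0.85 [ 0.687 -0.125  0.321] [-0.18  0.81  1.16  1.92  0.    2.96]
0.5 [ 0.647 -0.125  0.279] [-0.19  0.59  0.64  1.62  0.    2.95]
0.2 [ 0.625 -0.125  0.234] [-0.2   0.52  0.41  1.46  0.    2.94]
0 [ 0.619 -0.125  0.198] [-0.2   0.5   0.29  1.36  0.    2.94]
0.2 [ 0.199  0.    -0.98 ]
0.85 [ 0.732 -0.125  0.36 ] [-0.18  0.66  0.96  1.67  0.04  2.96]
0.85 [ 0.687 -0.125  0.321] [-0.2   0.47  0.54  1.44  0.04  2.95]
0.5 [ 0.647 -0.125  0.279] [-0.21  0.36  0.27  1.28  0.04  2.93]
0.2 [ 0.625 -0.125  0.234] [-0.22  0.32  0.09  1.15  0.04  2.93]
0 [ 0.619 -0.125  0.198] [-0.22  0.31 -0.01  1.05  0.04  2.92]
0.35 [ 0.343  0.    -0.939]
0.85 [ 0.732 -0.125  0.36 ] [-0.2   0.43  0.53  1.32  0.07  2.96]
0.85 [ 0.687 -0.125  0.321] [-0.21  0.31  0.25  1.17  0.07  2.94]
0.5 [ 0.647 -0.125  0.279] [-0.23  0.22  0.03  1.04  0.08  2.93]
0.2 [ 0.625 -0.125  0.234] [-0.24  0.19 -0.13  0.92  0.08  2.92]
0 [ 0.619 -0.125  0.198] [-0.24  0.19 -0.22  0.82  0.08  2.92]
0.6 [ 0.565  0.    -0.825]
0.85 [ 0.732 -0.125  0.36 ] [-0.22  0.19  0.06  0.86  0.12  2.96]
0.85 [ 0.687 -0.125  0.321] [-0.24  0.1  -0.14  0.74  0.14  2.94]
0.5 [ 0.647 -0.125  0.279] [-0.26  0.03 -0.32  0.64  0.15  2.92]
0.2 [ 0.625 -0.125  0.234] [-0.27  0.01 -0.45  0.52  0.15  2.91]
0 [ 0.619 -0.125  0.198] [-0.28  0.03 -0.54  0.42  0.15  2.91]
[-0.41822433  0.2486178   0.44241332  1.76459185  0.          2.72336832]
0.597 [-0.28786108  0.15986363 -0.78972937  0.04063094  0.16099772  2.90192037]
0.537 [-0.33274745  0.05360557 -0.91381924  0.02938251  0.18549736  2.86373712]
0.45 [-0.42801423 -0.11709816 -1.07050032  0.06065081  0.2365636   2.78147742]
```

Run:
```python
from h import *
o=ori(.2)
env.move_gripper(0.0)
env.move_to([.5,-.2,.42],o)
env.movel([.69,-.125,.40],o,.25)
C=np.array([.011,0,0])
env.movel(face(.85,.165,.012)+C,o,.15)
for th in np.arange(.8,-.01,-.1):
    env.movel(face(max(th,0),.165,-.002)+C,o,.1)
    print(round(th,2),env.read_contact_force().round(1),env.read_ee_pos().round(4))
for k in range(4):
    if -env.read_contact_force()[2]*np.sign(-1)>35: break
    env.movel(face(0,.165,-.004-.002*k)+C,o,.03)
    print(k,env.read_contact_force().round(1),env.read_ee_pos().round(4))
env.wait(.2)
env.movel(face(0,.165,.12)+C,o,.2)
env.move_to([.45,-.125,.33],o)
d=snap('top','top1.png');P=cloud(d);h=cv2.cvtColor(d['color'],cv2.COLOR_RGB2HSV)
m=(h[...,0]>20)&(h[...,0]<34)&(h[...,1]>150)&(h[...,2]>60)&(P[...,2]>.185)&(abs(P[...,0]-.67)<.1)&(abs(P[...,1]+.125)<.15)
q=P[m];print(len(q),q.min(0),q.max(0),np.polyfit(q[:,0],q[:,2],1))
print(env.read_time_s())
```

```text
0.8 [ 0.2 -1.7  0.9] [ 0.6793 -0.1251  0.3155]
0.7 [ 1.  -0.8 -0.2] [ 0.6671 -0.125   0.3037]
0.6 [-0.3  0.1  0.4] [ 0.6559 -0.125   0.2911]
0.5 [-0.1 -0.3  0.3] [ 0.6461 -0.125   0.2778]
0.4 [-0.2  0.2  0.2] [ 0.6377 -0.125   0.2636]
0.3 [-0.2 -0.8 -0.4] [ 0.6307 -0.125   0.2486]
0.2 [-0.1  0.7 -0.2] [ 0.6251 -0.125   0.2328]
0.1 [0.9 0.2 0.5] [ 0.6213 -0.125   0.2168]
0.0 [-0.7  0.1 17.9] [ 0.6207 -0.1253  0.203 ]
0 [-11.7   1.7  36.3] [ 0.6209 -0.1253  0.2025]
6112 [ 0.59724477 -0.26340828  0.18969031] [0.76999759 0.01037595 0.21063005] [0.00380315 0.19988331]
9.75
```

View pics/top1.png

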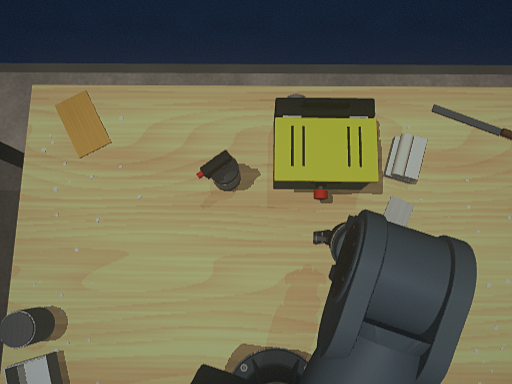

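The lid is flat in the picture (slope 0.004 rad, top at about 0.202 m), so it has snapped shut. The yellow lid spans (275–378, 117–182) and the knob at (320,193) is free. Next: grasp the knob.

Run:
```python
from h import *
a=.6;o=ori(a);z=np.array([np.sin(a),0,-np.cos(a)])
G=np.array([.580,-.1245,.085])+.025*z
env.move_gripper(.085)
env.move_to(G-.13*z,o)
env.movel(G,o,.12);print(env.read_ee_pos(),env.read_contact_force().round(1))
env.move_gripper(.03);print('open',env.read_opening(),env.read_grip_force(),env.read_contact_force().round(1))
for dx in(.01,.03,.05,.058,.061,.063):
    env.movel(G-[dx,0,0],o,.06 if dx<.055 else .03);f=env.read_contact_force();print(dx,f.round(1),env.read_ee_pos().round(4),env.read_opening())
    if dx>.055 and abs(f[0])>25: break
env.wait(.2)
d=snap('scene','sc2.png');snap('top','top2.png');print(env.read_time_s())
i=cv2.imread('pics/top2.png')[120:300,220:440];cv2.imwrite('pics/top2c.png',cv2.resize(i,None,fx=3,fy=3))
```

```text
[ 0.59422911 -0.12458954  0.06498603] [ 0.2  1.1 -0.1]
open 0.03846248586826106 58.0120986700058 [-11.5  -4.6  12.7]
0.01 [-9.  -5.6 10.7] [ 0.5841 -0.1255  0.0651] 0.038581364891328226
0.03 [-2.4 -4.1  5.9] [ 0.5644 -0.1254  0.0652] 0.03856995683498729
0.05 [-2.9 -4.2  6.1] [ 0.5443 -0.1253  0.0651] 0.03864966507164919
0.058 [-3.6 -4.2  7.3] [ 0.5364 -0.1252  0.0651] 0.038562196667839416
0.061 [ 6.4 -6.6 -1.2] [ 0.5338 -0.1252  0.0652] 0.038421768495011374
0.063 [17.9 -3.6 -6.7] [ 0.5329 -0.1253  0.0659] 0.03812833429144139
15.8333
```

View pics/top2c.png

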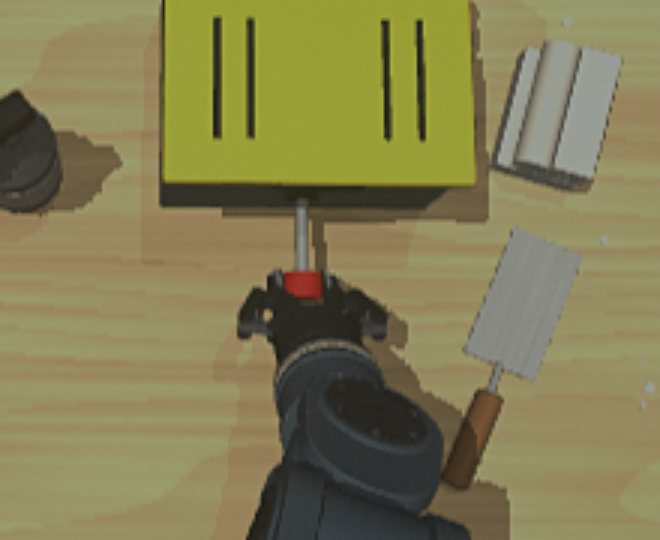

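The crop shows the knob gripped and fully out at (303,285), with the lid shut. The force rise confirms it is against the stop. Next: push it home.

Run:
```python
from h import *
a=.6;o=ori(a);z=np.array([np.sin(a),0,-np.cos(a)])
G=np.array([.580,-.1245,.085])+.025*z
for dx in(-.05,-.02,-.01,-.004,0,.002,.004,.006):
    env.movel(G+[dx,0,0],o,.06 if dx<-.01 else .03);f=env.read_contact_force();print(dx,f.round(1),env.read_ee_pos().round(4))
    if dx>=0 and f[0]<-28: break
env.wait(.3);print(env.read_contact_force().round(1))
env.movel(env.read_ee_pos()-[.001,0,0],o,.03)
env.move_gripper(.085);print(env.read_contact_force().round(1))
env.movel(G-.13*z,o,.12)
env.move_to([.40,-.2,.33],ori(.2))
d=snap('top','top3.png');P=cloud(d);h=cv2.cvtColor(d['color'],cv2.COLOR_RGB2HSV)
b=(abs(P[...,0]-.57)<.07)&(abs(P[...,1]+.125)<.04)&(P[...,2]<.15)&(P[...,2]>.03)
q=P[b&((h[...,0]<6)|(h[...,0]>174))&(h[...,1]>150)&(h[...,2]>60)];print('red',len(q),q.mean(0),q.min(0),q.max(0))
m=(h[...,0]>20)&(h[...,0]<34)&(h[...,1]>150)&(h[...,2]>60)&(P[...,2]>.185)&(abs(P[...,0]-.67)<.1)&(abs(P[...,1]+.125)<.15)
q=P[m];print(len(q),np.polyfit(q[:,0],q[:,2],1),env.read_time_s(),env.read_contact_force())
i=cv2.imread('pics/top3.png')[100:300,180:440];cv2.imwrite('pics/top3c.png',cv2.resize(i,None,fx=3,fy=3))
```

```text
-0.05 [ 3.5 -4.6  6.3] [ 0.5455 -0.1253  0.0657]
-0.02 [ 2.5 -5.   5.9] [ 0.5754 -0.1254  0.0658]
-0.01 [-2.3 -4.8  9.5] [ 0.585  -0.1255  0.0657]
-0.004 [ 6.3 -5.1  2.1] [ 0.5914 -0.1255  0.0657]
0 [-36.9  -4.1  40.8] [ 0.5933 -0.1255  0.0654]
[-36.8  -4.4  39.7]
[-1.1  0.1  0.2]
red 92 [ 0.58212922 -0.12239787  0.10170706] [ 0.57130807 -0.13867097  0.08913761] [ 0.59471355 -0.10721919  0.10798715]
6107 [0.00334274 0.20019166] 21.4083 [ 0.1970195  -0.62677277  0.16726626]
```

View pics/top3c.png

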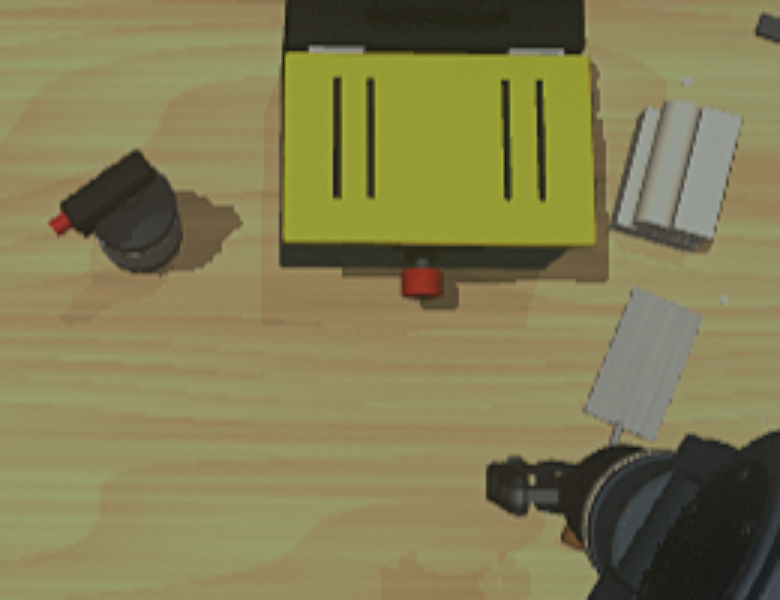

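The knob (422,282) is home: its mean x is 0.5821 m, against 0.5820 m at the start. The lid is shut, the bystanders haven't moved, and the arm is clear.

```bash
python3 -c "
from h import *
print(env.job_done())"
```

```text
the job is handed in; nothing more can be done
None
```

The job is handed in: the lid is snapped shut, the rake knob was pulled to its stop and pushed fully home, the bystanders look unmoved and the arm is clear; the hand-in call returned no verdict.

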